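# Swap the battery packs on their charging pads and set the charge dial

## Robot

A 6-joint arm with a two-finger parallel gripper is mounted at the origin on the work surface. World frame = base frame: x ahead of the robot, y to its left, z up, the work surface at z = 0. Lengths are in mm, angles in degrees, forces in N, time in s.
With the tool pointing down it reaches from about 350 to 850 mm from the base axis. Payload 8.1 kg.
Tool frame: the origin (TCP) lies at the very end of the fingers, on their centre line; the grasp point (between the pads) lies r.tcp_to_grasp behind it (r.tcp_to_grasp is the distance from the TCP to the grasp point, in mm); z points along the fingers, y is the line along which they close (so a half turn about z gives the same grasp; the last joint's range is limited). The gripper opens to 85 mm and grips with 20 to 120 N. Pads are 22 mm wide; open, the fingers measure 114 mm over their backs; the gripper's body (76 mm by 85 mm) begins 54 mm behind the grasp point. The pads swing forward as they close: fully open they stand 13 mm farther back than shut.
Start: joints at [62.945, 7.471, 85.268, -0, 87.261, -4.893], TCP at [226.315, 555.686, 231.292] pointing down, gripper open.
Joint ranges: [-169.43, 169.43], [-51.17, 129.36], [1.28, 143.12], [-76.62, 256.62], [0, 156.53], [-152.29, 152.29]. Speed limits (degrees/s): [136.94, 136.94, 159.86, 180, 180, 180].

## Interface

Orientations are given as [roll, pitch, yaw] about the fixed x, y, z axes, in that order (R = Rz(yaw) Ry(pitch) Rx(roll)).
In Python, from bench import r gives the robot as it stands.
- The arm moves only by the shell command python3 -m handwheel 'ROWS' [OPENING] [FORCE]. ROWS is JSON, a list of rows, each a list of 4 numbers: the shift along the tool's x, y, z in m, then the turn about the tool's z in degrees. A call has 1 to 10 rows; each row shifts and turns the commanded pose from where the row before left it, along the tool's axes as they then stand; what a row does not reach is not made up. A row lasts 1/10 s, in which the tool goes at most 50 mm and 8.59 degrees, less where a joint would pass 70% of its speed; a pose out of reach is approached as far as the arm can. A call is refused whole if a number of a shift passes 0.05 or a number of a turn 8.59, either way. A call with a gripper value outside its range is refused whole. OPENING is the finger opening in m, from 0 to 0.0854, set as the call begins (- or left out, the last holds). The fingers move at their own pace and stop on an object; FORCE is the grip in N (left out, the last holds). Time passes only in rows, so rows that do not move let the fingers close. It gives the time, the measured TCP pose, the force, the opening and the grip force at its end, in the units of the state.
- r.sense(): the state, without advancing time (a new reading comes with each control period).
- r.snapshot(name): name is "scene" or "top" or "wrist"; returns the picture (420x560x3 uint8, red, green, blue); there is no depth.
- r.camera_params(name): a dict with "fx", "fy", "cx", "cy" (pixels), "D" ([k1, k2, p1, p2, k3] as OpenCV has them; the pictures are not rectified), "R" (3x3) and "t" (3): a world point X has camera coordinates R X + t; the wrist camera has in their place "mount" (4x4, takes a point from camera to tool coordinates, whose origin is the TCP and whose axes are the flange's). Camera axes: x right, y down, z forward; pixel columns grow to the right and rows downward; lengths in mm; the calibration is good to about 2 mm. A picture is of the moment at which its call begins: read the wrist's pose just before it. camera_params takes no time and is no camera call.
- r.hand_in(): hands the job in; it is judged then, once.
The state is a dict: "time": time; "joint_pos": joint angles; "qd": joint speeds; "joint_efforts": joint torques, N m; "tool_pos": TCP position; "tcp_rot": TCP orientation; "ft_force": force on the tool from outside, world axes, zero at the start; "wrist_torque": the same for the moment, N m; "finger_gap": finger opening in mm; "grip_force": force on a finger pad.
Only numpy, scipy, OpenCV 4.12 (cv2) and the standard library are available. Lean on these libraries where they do the work, as an engineer would, in place of code of your own. Each camera call takes 0.05 s, during which the arm holds its last target. There are 200 camera calls.

## Task

The two tool battery packs are standing on each other's wireless charging pads: swap them, so that each stands upright and square inside the black rubber inset that matches its own size, setting them down rather than dropping them. Then turn the round dial on the controller clockwise until its white pointer line meets the one long, broad mark on the scale, and let go. Leave the other things on the bench where they are.

Things in the scene. Friction and masses are not known exactly. Their poses are not given: they have to be found in the camera images.
- big_pack: the larger battery pack, grey plastic, about 0.4 to 0.75 kg. Body 110 (x) x 56 (y) x 46 mm (z); on it a black slide rail 70 x 34 mm, 16 mm high (62 mm in all). Origin: centre of its underside; z up, x along its length. Grip it across the 56 mm. It stands upright on the small pad at the start, overhanging it at both ends
- small_pack: the smaller battery pack, grey plastic, about 0.17 to 0.32 kg. Body 60 (x) x 46 (y) x 42 mm (z); on it a black slide rail 38 x 26 mm, 18 mm high (60 mm in all). Origin: centre of its underside; z up, x along its length. Grip it across the 46 mm. It stands upright on the big pad at the start
- big_pad: the larger charging pad, a fixed white plate 140 (x) x 86 (y) x 6 mm with a flush black rubber inset 126 x 72 mm: the place of the big pack, its length along the pad's x (either way round). Origin: centre of its underside, on the bench; its top is 6 mm higher. The bench midway between the pads, 0.46 m straight ahead of the robot, is free for parking a pack
- small_pad: the smaller charging pad, a fixed white plate 90 (x) x 76 (y) x 6 mm with a flush black rubber inset 76 x 62 mm: the place of the small pack, its length along the pad's x (either way round). Origin: centre of its underside, on the bench; its top is 6 mm higher
- controller: the fixed charge controller, a grey box 130 x 130 x 45 mm high that carries a scale and a dial on top. Origin: centre of its underside; the dial's upright axis passes through it
- dial_top (a point): centre of the top face of the dial, on its upright axis: a round black fluted knob 50 mm across, its top 81 mm above the bench and 36 mm above the box. The thick white line on its top, from near the centre to the rim, is the pointer. The mark lies 1.8 to 2.9 rad clockwise (seen from above) of the start, so the dial has to be let go and gripped afresh
- pointer (a point): the point 40 mm from the dial's axis straight out along the white pointer line, at the height of the scale; it goes round with the dial
- mark (a point): a point on the long, broad white mark (32 x 6 mm, radial, from the dial to the rim) on the black scale ring round the dial, 40 mm from the dial's axis; the other ticks are short (5 mm) and thin. The scale does not move during the work
- dial (a joint): the dial's angle in rad, 0 at its anticlockwise stop, growing clockwise seen from above to 4.7; it starts below 0.3. Stiff (about 0.06 N m), and stays where it is left
- screw_jar: bystander, to be left alone: closed jar, 56 mm across, 75 mm tall
- tape_measure: bystander, to be left alone: tape measure standing on edge, 72 x 36 x 62 mm
- glue_bottle: bystander, to be left alone: capped bottle, 60 mm across, 150 mm tall
- screw_box: bystander, to be left alone: cardboard box 90 x 60 x 40 mm
- wrench: bystander, to be left alone: wrench lying flat
- bit_case: bystander, to be left alone: flat case 100 x 65 x 28 mm
There are look-alikes about, which are no part of the job. Leave any blue or red look-alike of the big_pack alone.

How it is judged:
By the outcome, as a careful person would: the job done as asked, in the order asked, and still so for the second after the job is handed in, with the robot touching nothing.
It also fails if it takes over 72 s, if anything falls off the work surface, if the arm or the gripper's body presses on something with over 40 N, if the wrist force passes 120 N, or if a joint passes its speed limit or range.

## Working session

There is one attempt and no reset: what is moved stays moved. The work goes in short steps, Python scripts to look and compute and a shell command to move; the robot and the scene stay as the last step left them, time stands still between calls to the robot, and variables do not carry over. Pictures are saved under pics/ and viewed, at most 10 in all, crops included, and the job is handed in when it is done.

```bash
ls; mkdir -p pics
python3 - <<'E'
from bench import r
import cv2,json
s=r.sense();print({k:s[k] for k in('time','tool_pos','tcp_rot','finger_gap')},r.tcp_to_grasp)
for n in('scene','top'):
    cv2.imwrite(f'pics/{n}0.png',r.snapshot(n)[:,:,::-1])
    print(n,r.camera_params(n))
print(r.camera_params('wrist'))
E
```

```text
pics
{'time': 0.0, 'tool_pos': array([226.0648759 , 555.16652468, 230.21306049]), 'tcp_rot': array([-1.79890093e+02, -8.22545122e-03,  1.57837119e+02]), 'finger_gap': 85.08760068550916} 18.700000000000003
scene {'fx': 420.29918955025715, 'fy': 420.29918955025715, 'cx': 278.37500226655163, 'cy': 207.11574943013127, 'D': array([-0.00570279,  0.        ,  0.        ,  0.        ,  0.        ]), 'R': array([[-0.47795968,  0.87821468,  0.01713254],
       [ 0.62807861,  0.35533092, -0.69228404],
       [-0.61406173, -0.32012328, -0.72142171]]), 't': array([ 177.39066928, -230.42977152, 1536.39651303])}
top {'fx': 537.5345702114985, 'fy': 537.5345702114985, 'cx': 280.97634863853204, 'cy': 205.45743338557267, 'D': array([-0.13555234,  0.        ,  0.        ,  0.        ,  0.        ]), 'R': array([[-0.00883947, -0.99991697, -0.00937617],
       [-0.99173394,  0.00996667, -0.12792365],
       [ 0.12800648,  0.00816789, -0.9917397 ]]), 't': array([  53.10986436,  480.26648698, 1674.65435645])}
{'fx': 332.68168342355756, 'fy': 332.68168342355756, 'cx': 281.4342477625737, 'cy': 206.26661051426316, 'D': array([-0.02455591,  0.        ,  0.        ,  0.        ,  0.        ]), 'mount': array([[-4.29468165e-04, -9.46038464e-01, -3.24054069e-01,
         8.27077201e+01],
       [ 9.99999773e-01, -2.37966111e-04, -6.30582956e-04,
        -7.18606622e-01],
       [ 5.19441844e-04, -3.24054267e-01,  9.46038351e-01,
        -1.42276222e+02],
       [ 0.00000000e+00,  0.00000000e+00,  0.00000000e+00,
         1.00000000e+00]])}
```

View pics/top0.png

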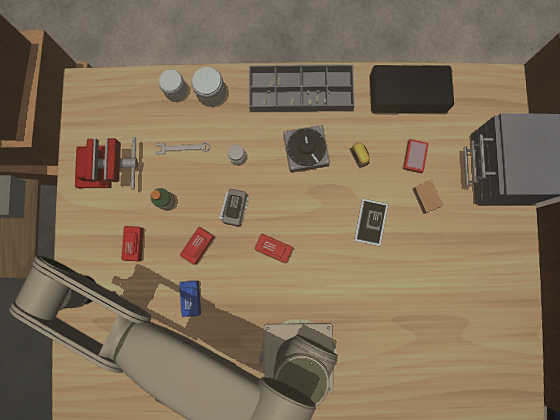

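View pics/scene0.png

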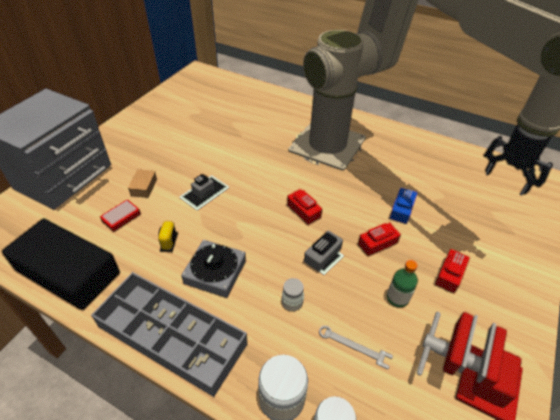

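The top picture shows the grey pack on the small pad at (234,207), the small pack on the big pad at (372,221) and the controller at (307,148).

These could be taken for big_pack: grey (234,207), red (132,243), (197,245) and (273,248), blue (190,298). By the description I choose the grey one at (234,207). For small_pack there is only (372,221).

```bash
cat > h.py <<'E'
from bench import r
import numpy as np, cv2
from scipy.spatial.transform import Rotation as Ro
def cam(n):
    p=r.camera_params(n); K=np.array([[p['fx'],0,p['cx']],[0,p['fy'],p['cy']],[0,0,1]])
    if n!='wrist': R,t=np.array(p['R']),np.array(p['t']); return K,p['D'],R.T,-R.T@t
    s=r.sense(); T=np.eye(4); T[:3,:3]=Ro.from_euler('xyz',s['tcp_rot'],degrees=True).as_matrix(); T[:3,3]=s['tool_pos']
    M=T@p['mount']; return K,p['D'],M[:3,:3],M[:3,3]
def cast(c,px,z):
    K,D,R,o=c
    u=cv2.undistortPoints(np.array(px,float).reshape(-1,1,2),K,np.array(D)).reshape(-1,2)
    d=np.c_[u,np.ones(len(u))]@R.T
    return (o+d*((z-o[2])/d[:,2])[:,None])
def proj(c,X):
    K,D,R,o=c
    return cv2.projectPoints(np.array(X,float).reshape(-1,1,3),cv2.Rodrigues(R.T)[0],-R.T@o,K,np.array(D))[0].reshape(-1,2)
def pose():
    s=r.sense(); return [np.round(s[k],1) for k in('time','tool_pos','tcp_rot','finger_gap','ft_force','joint_pos')]
E
python3 - <<'E'
from h import *
c=cam('top'); im=cv2.imread('pics/top0.png')
for n,p,z in[('big',(235,204),62),('small',(374,219),66),('ctrl',(307,148),81),('red',(273,248),50),('red2',(197,245),50),('glue',(160,196),150),('jar',(237,153),75),('tape',(361,153),62)]: print(n,cast(c,p,z).round(0))
cv2.imwrite('pics/crop.png',cv2.resize(im[115:275,190:400],None,fx=3.7,fy=3.7,interpolation=2))
print(proj(c,[[460,0,0]]))
E
```

```text
big [[483. 192.  62.]]
small [[ 431. -240.   66.]]
ctrl [[655. -35.  81.]]
red [[345.  74.  50.]]
red2 [[356. 312.  50.]]
glue [[497. 408. 150.]]
jar [[643. 185.  75.]]
tape [[ 642. -206.   62.]]
[[296.18175451 212.91969595]]
```

View pics/crop.png

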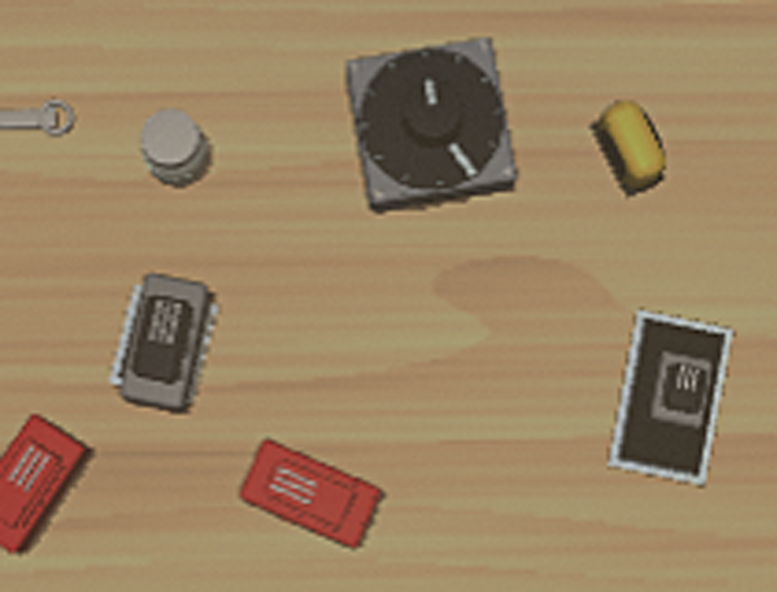

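The crop confirms it. The grey big_pack is at crop (165,343), lying over a smaller white pad, and the red ones beside it are look-alikes. The small pack is at (683,388), inside the big pad's black inset. The dial's pointer is at (431,92) and the broad mark at (463,160), about 150° clockwise of it.

Next I go above the big pack for a close look.

```bash
cat >> h.py <<'E'
def to(x,y,z,yaw=None):
    s=r.sense(); p=np.array(s['tool_pos']); f=s['tcp_rot'][2]
    turn=0 if yaw is None else (f-yaw+180)%360-180
    f2=np.radians(f-turn); d=np.array([x,y,z])-p
    print('turn %.1f then x %.4f y %.4f z %.4f'%(turn,*np.array([d[0]*np.cos(f2)+d[1]*np.sin(f2),d[0]*np.sin(f2)-d[1]*np.cos(f2),-d[2]])/1000))
E
python3 -c "
from h import *
to(480,190,170,170)"
```

```text
turn -12.2 then x -0.3134 y -0.3156 z 0.0603
```

```bash
python3 -m handwheel '[[0,0,0,-6.1],[0,0,0,-6.1],[-0.02,-0.02,0,0],[-0.03,-0.03,0,0]]' 0.0854 40; python3 -m handwheel '[[-0.034,-0.034,0.006,0],[-0.034,-0.034,0.006,0],[-0.034,-0.034,0.01,0],[-0.034,-0.034,0.01,0],[-0.034,-0.034,0.01,0],[-0.034,-0.034,0.01,0],[-0.034,-0.034,0.008,0],[-0.025,-0.027,0,0],[0,0,0,0],[0,0,0,0]]'
python3 - <<'E'
from h import *
c=cam('wrist'); print(pose())
im=r.snapshot('wrist'); cv2.imwrite('pics/w1.png',im[:,:,::-1])
E
```

```text
time: 0.5
tool_pos: [266.0, 497.9, 230.5]
tcp_rot: [-180.0, -0.0, 170.2]
ft_force: [0.9, -0.6, 0.5]
finger_gap: 85.4
grip_force: 0.0
time: 1.5
tool_pos: [480.1, 190.7, 170.9]
tcp_rot: [-180.0, -0.1, 169.9]
ft_force: [-0.8, 0.3, 0.4]
finger_gap: 85.7
grip_force: 0.0
[np.float64(1.5), array([480.1, 190.7, 170.9]), array([-1.800e+02, -1.000e-01,  1.699e+02]), np.float64(85.7), array([-0.8,  0.3,  0.4]), array([ 16. ,  -3.4, 102.7,   0. ,  80.7, -64. ])]
```

View pics/w1.png

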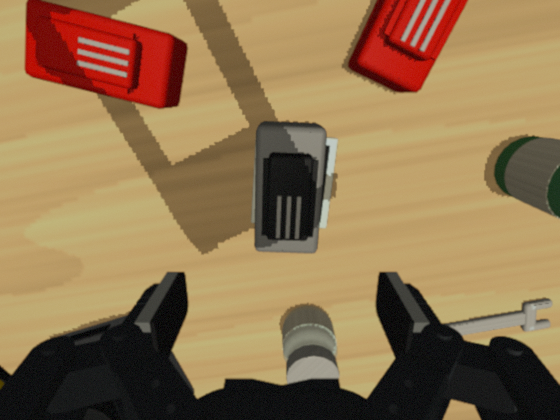

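The wrist picture shows the grey pack spanning (257..327, 122..252), with the small pad's white rim peeking out on the right at (333,140)–(322,228). The red look-alikes are well away.

```bash
cat >> h.py <<'E'
def rect(mask,c,z,near=None,k=5):
    m=cv2.morphologyEx(mask.astype(np.uint8)*255,cv2.MORPH_OPEN,np.ones((k,k)))
    cs=[q for q in cv2.findContours(m,cv2.RETR_EXTERNAL,cv2.CHAIN_APPROX_NONE)[0] if cv2.contourArea(q)>200]
    if near: cs=[min(cs,key=lambda q:np.hypot(*(q.reshape(-1,2).mean(0)-near)))]
    out=[]
    for q in cs:
        P=cast(c,q.reshape(-1,2),z)[:,:2]; (a,b),(w,h),_=R=cv2.minAreaRect(P.astype(np.float32))
        B=cv2.boxPoints(R); e=max(B[1]-B[0],B[2]-B[1],key=np.linalg.norm); y=np.degrees(np.arctan2(e[1],e[0]))%180
        out.append([round(float(v),1) for v in(a,b,max(w,h),min(w,h),y)])
        print(out[-1],'px',cv2.boundingRect(q))
    return out
E
python3 - <<'E'
from h import *
c=cam('wrist'); im=cv2.imread('pics/w1.png'); h=cv2.cvtColor(im,cv2.COLOR_BGR2HSV); H,S,V=cv2.split(h)
print(h[235,258:332:6].tolist(), h[118:140:3,290].tolist())
roi=np.zeros_like(V,bool); roi[100:265,235:345]=1
print('body');rect(roi&(S<60)&(V<190)|roi&(V<60),c,52,(290,187))
print('rail');rect(roi&(V<45),c,68,(290,195))
E
```

```text
[[23, 32, 71], [25, 30, 51], [15, 30, 17], [24, 30, 85], [50, 77, 10], [20, 32, 95], [10, 17, 45], [50, 40, 19], [40, 38, 20], [19, 32, 63], [17, 100, 140], [18, 110, 192], [19, 114, 190]] [[19, 115, 191], [19, 121, 171], [38, 22, 47], [27, 30, 95], [25, 27, 124], [24, 30, 138], [20, 30, 101], [23, 31, 100]]
body
[474.7, 199.7, 110.1, 63.6, 165.3] px (252, 122, 81, 131)
rail
[474.4, 197.1, 69.4, 40.9, 168.0] px (262, 153, 54, 87)
```

Run:
```python
from h import *
c=cam('wrist'); im=cv2.imread('pics/w1.png'); h=cv2.cvtColor(im,cv2.COLOR_BGR2HSV); H,S,V=cv2.split(h)
for row in (145,170,200,225,245): print(row,[(x,int(V[row,x]),int(S[row,x])) for x in list(range(250,268,2))+list(range(310,342,2))])
roi=np.zeros_like(V,bool); roi[100:265,235:345]=1
m=roi&(S<60)&(V<160)&(V>85)
P=np.argwhere(m)
L=[];Rr=[]
for y in range(140,246,3):
    xs=np.where(m[y])[0]
    if len(xs)>4: L.append((xs[0],y));Rr.append((xs[-1],y))
for e in(L,Rr):
    Q=cast(c,e,52)[:,:2]; v=cv2.fitLine(Q.astype(np.float32),cv2.DIST_HUBER,0,.01,.01).ravel(); print(v, np.degrees(np.arctan2(v[1],v[0]))%180)
```

```text
145 [(250, 118, 125), (252, 116, 127), (254, 113, 113), (256, 67, 34), (258, 72, 18), (260, 79, 36), (262, 83, 31), (264, 84, 27), (266, 84, 27), (310, 140, 27), (312, 139, 29), (314, 137, 28), (316, 140, 26), (318, 140, 29), (320, 138, 28), (322, 122, 27), (324, 101, 28), (326, 113, 16), (328, 147, 12), (330, 192, 11), (332, 200, 10), (334, 200, 11), (336, 189, 27), (338, 187, 102), (340, 192, 104)]
170 [(250, 125, 122), (252, 118, 123), (254, 122, 46), (256, 69, 41), (258, 73, 24), (260, 78, 26), (262, 75, 27), (264, 22, 70), (266, 29, 26), (310, 40, 19), (312, 32, 32), (314, 49, 21), (316, 48, 21), (318, 122, 33), (320, 121, 25), (322, 104, 25), (324, 41, 31), (326, 114, 16), (328, 198, 12), (330, 200, 13), (332, 197, 16), (334, 178, 85), (336, 192, 114), (338, 192, 112), (340, 193, 111)]
200 [(250, 125, 124), (252, 124, 58), (254, 129, 40), (256, 63, 28), (258, 74, 34), (260, 78, 33), (262, 45, 40), (264, 21, 49), (266, 19, 67), (310, 21, 36), (312, 20, 13), (314, 21, 61), (316, 69, 33), (318, 68, 30), (320, 55, 28), (322, 82, 28), (324, 189, 19), (326, 195, 17), (328, 154, 30), 
[... 362 characters left out ...]
00, 22), (326, 187, 46), (328, 193, 115), (330, 191, 112), (332, 192, 112), (334, 193, 111), (336, 193, 110), (338, 192, 110), (340, 192, 108)]
245 [(250, 192, 114), (252, 193, 112), (254, 131, 111), (256, 67, 19), (258, 70, 29), (260, 74, 28), (262, 72, 28), (264, 73, 31), (266, 76, 23), (310, 127, 28), (312, 126, 28), (314, 116, 29), (316, 106, 36), (318, 180, 115), (320, 187, 117), (322, 188, 115), (324, 188, 117), (326, 188, 114), (328, 189, 115), (330, 189, 115), (332, 188, 117), (334, 189, 116), (336, 189, 115), (338, 189, 116), (340, 189, 117)]
[ 9.8009002e-01 -1.9855356e-01  4.6283493e+02  1.7114984e+02] 168.5476
[ 9.6523380e-01 -2.6138803e-01  4.8413806e+02  2.2436304e+02] 164.84756
```

Run:
```python
from h import *
c=cam('wrist')
Q=cast(c,[(255,145),(255,245),(324,145),(316.8,245),(290,253),(290,124)],52)[:,:2]; print(Q.round(1))
for a,b in((0,1),(2,3)): d=Q[b]-Q[a]; print(np.degrees(np.arctan2(d[1],d[0])))
ax=np.radians(-13)
n=np.array([-np.sin(ax),np.cos(ax)]);u=np.array([np.cos(ax),np.sin(ax)]); print(n@Q.T,u@Q.T)
lat=(n@(Q[0]+Q[1])/2+n@(Q[2]+Q[3])/2)/2; lon=u@(Q[4]+Q[5])/2; print(lat*n+lon*u)
```

```text
[[432.4 177.9]
 [516.8 160.7]
 [441.8 231. ]
 [526.1 213.3]
 [529.6 189.2]
 [421.4 207.5]]
-11.493080252034138
-11.820965522226864
[270.5715956  272.83418376 324.44422279 326.2149933  303.52724261
 296.93582433] [381.35006776 467.35787281 378.53747021 464.57681596 473.44653006
 363.93026971]
[475.10898824 196.68089975]
```

```bash
python3 -c "
from h import *
to(475.3,196.5,13,168.3)"
```

```text
turn 1.7 then x 0.0053 y 0.0040 z 0.1580
```

```bash
python3 -m handwheel '[[0.0053,0.004,0.02,1.7],[0,0,0.03,0],[0,0,0.03,0],[0,0,0.03,0],[0,0,0.025,0],[0,0,0.015,0],[0,0,0.008,0],[0,0,0,0]]'; python3 -m handwheel '[[0,0,0,0],[0,0,0,0],[0,0,0,0],[0,0,0,0],[0,0,0,0],[0,0,0,0]]' 0.04 60
```

```text
time: 2.35
tool_pos: [474.8, 196.6, 12.7]
tcp_rot: [-180.0, -0.1, 168.4]
ft_force: [-0.2, -0.3, -0.2]
finger_gap: 85.4
grip_force: 0.0
time: 2.95
tool_pos: [477.0, 196.7, 15.1]
tcp_rot: [179.9, 0.1, 168.3]
ft_force: [-1.1, 1.5, 5.9]
finger_gap: 55.2
grip_force: 65.7
```

```bash
python3 -m handwheel '[[0,0,-0.01,0],[0,0,-0.02,0],[0,0,-0.03,0],[0,0,-0.02,0],[0,0,0,0]]'; python3 -c "
from h import *
to(462,-12,40)"
```

```text
time: 3.45
tool_pos: [477.6, 196.6, 96.7]
tcp_rot: [179.9, 0.3, 168.3]
ft_force: [1.5, 1.2, -7.6]
finger_gap: 55.3
grip_force: 66.0
turn 0.0 then x -0.0269 y -0.2074 z 0.0567
```

```bash
python3 -m handwheel '[[0,-0.02,-0.02,0],[0,-0.035,-0.02,0],[-0.005,-0.04,0,0],[-0.002,-0.01,0,0],[0,0,0,0],[0,0,0,0]]'
python3 - <<'E'
from h import *
c=cam('wrist'); print(pose()[1]); np.savez('c2.npz',*[np.array(v) for v in c])
im=r.snapshot('wrist'); cv2.imwrite('pics/w2.png',im[:,:,::-1])
to(462,-12,100)
E
```

```text
time: 4.05
tool_pos: [460.4, 92.1, 132.0]
tcp_rot: [-180.0, -0.1, 168.3]
ft_force: [0.5, 0.5, -6.9]
finger_gap: 55.5
grip_force: 68.0
[460.4  92.1 132. ]
turn 0.0 then x -0.0226 y -0.1020 z 0.0322
```

View pics/w2.png

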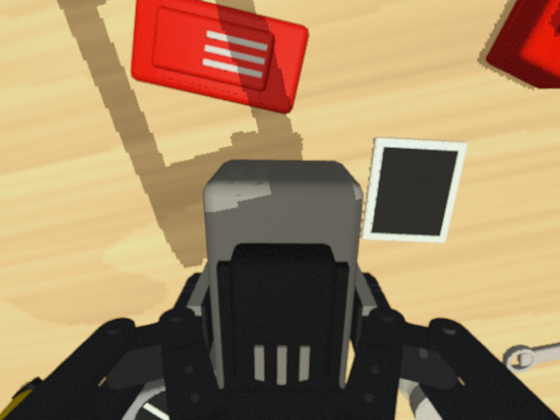

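The small pad is wholly visible. Its white rim spans about (363..466, 137..242), with the black inset inside it. The held pack sits level in the fingers.

```bash
python3 - <<'E'
from h import *
z=np.load('c2.npz'); c=[z[k] for k in z.files]; im=cv2.imread('pics/w2.png'); H,S,V=cv2.split(cv2.cvtColor(im,cv2.COLOR_BGR2HSV))
roi=np.zeros_like(V,bool); roi[125:255,363:480]=1
print('white');rect(roi&(S<50)&(V>150),c,6,k=3)
roi[:,:370]=0; roi[:142]=0; roi[240:]=0; roi[:,462:]=0
print('inset');rect(roi&(V<90),c,6,(412,192),3)
E
python3 -m handwheel '[[0,-0.02,0.01,0],[-0.01,-0.035,0.01,0],[-0.01,-0.03,0.02,0],[-0.003,-0.017,0.03,0],[0,0,0.025,0],[0,0,0.015,0],[0,0,0.006,0],[0,0,0,0]]'
```

```text
white
[479.1, 199.4, 89.1, 75.8, 165.3] px (363, 137, 104, 106)
inset
[479.6, 200.1, 74.0, 60.1, 165.5] px (372, 148, 85, 87)
time: 4.9
tool_pos: [462.3, -11.7, 16.2]
tcp_rot: [180.0, -0.1, 168.4]
ft_force: [0.1, 1.1, -7.5]
finger_gap: 55.3
grip_force: 67.7
```

```bash
python3 -m handwheel '[[0,0,0.003,0],[0,0,0.002,0],[0,0,0,0]]';python3 -m handwheel '[[0,0,0.002,0],[0,0,0,0]]'
```

```text
time: 5.2
tool_pos: [463.6, -12.5, 12.8]
tcp_rot: [180.0, 0.1, 168.4]
ft_force: [0.3, -0.6, -8.2]
finger_gap: 55.2
grip_force: 67.9
time: 5.4
tool_pos: [463.2, -12.7, 10.4]
tcp_rot: [-180.0, 0.0, 168.3]
ft_force: [-1.0, -0.7, -6.8]
finger_gap: 55.2
grip_force: 67.9
```

```bash
python3 -m handwheel '[[0,0,0.002,0],[0,0,0,0]]';python3 -m handwheel '[[0,0,0.001,0],[0,0,0,0]]'
```

```text
time: 5.6
tool_pos: [463.5, -12.7, 9.1]
tcp_rot: [180.0, 0.0, 168.3]
ft_force: [-5.1, 0.8, 3.6]
finger_gap: 55.3
grip_force: 69.1
time: 5.8
tool_pos: [463.5, -12.7, 9.0]
tcp_rot: [-180.0, 0.0, 168.3]
ft_force: [-12.8, 1.7, 17.4]
finger_gap: 55.0
grip_force: 70.7
```

```bash
python3 -m handwheel '[[0,0,-0.001,0],[0,0,0,0],[0,0,0,0],[0,0,0,0],[0,0,0,0],[0,0,0,0]]' 0.0854; python3 -m handwheel '[[0,0,-0.01,0],[0,0,-0.03,0],[0,0,-0.04,0],[0,0,-0.04,0],[0,0,0,0]]';python3 -c "
from h import *
to(430,-225,185)"
```

```text
time: 6.4
tool_pos: [463.1, -12.6, 8.2]
tcp_rot: [180.0, -0.0, 168.3]
ft_force: [-0.2, 0.1, 0.1]
finger_gap: 85.7
grip_force: 0.0
time: 6.9
tool_pos: [467.4, -13.2, 135.6]
tcp_rot: [180.0, 0.6, 168.3]
ft_force: [-0.0, 0.2, -0.4]
finger_gap: 85.0
grip_force: 0.0
turn 0.0 then x -0.0061 y -0.2150 z -0.0494
```

```bash
python3 -m handwheel '[[0,-0.02,-0.015,0],[0,-0.04,-0.02,0],[-0.004,-0.045,-0.02,0],[-0.004,-0.045,0,0],[-0.002,-0.04,0,0],[0,-0.024,0,0],[0,0,0,0],[0,0,0,0],[0,0,0,0]]'
python3 - <<'E'
from h import *
c=cam('wrist'); print(pose()[1]); np.savez('c3.npz',*[np.array(v) for v in c])
im=r.snapshot('wrist'); cv2.imwrite('pics/w3.png',im[:,:,::-1])
E
```

```text
time: 7.8
tool_pos: [429.7, -223.3, 183.2]
tcp_rot: [180.0, -0.0, 168.4]
ft_force: [-0.2, 1.1, -0.6]
finger_gap: 85.8
grip_force: 0.0
[ 429.7 -223.3  183.2]
```

View pics/w3.png

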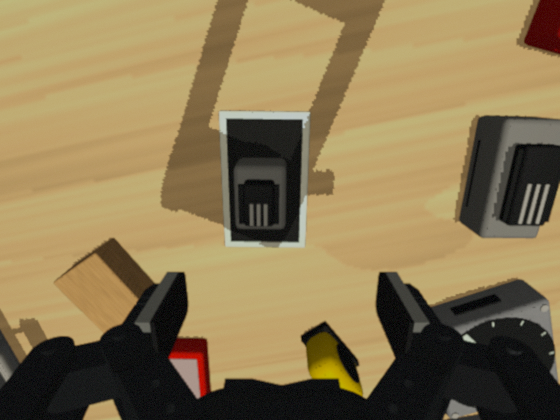

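The big pad's white rim spans (219..310, 110..248) and the small pack (236..286, 157..230) stands near its far end. The parked big pack is upright at (515,178), the cardboard box is at (110,290) and the tape at (335,360).

Run:
```python
from h import *
z=np.load('c3.npz'); c=[z[k] for k in z.files]; im=cv2.imread('pics/w3.png'); H,S,V=cv2.split(cv2.cvtColor(im,cv2.COLOR_BGR2HSV))
roi=np.zeros_like(V,bool); roi[105:255,212:316]=1
m=(roi&(S<60)&(V>75)).astype(np.uint8)
print('pad');rect((roi&(S<60)),c,6,(264,180),3)
for y in(165,185,205,224): print(y,V[y,228:294:2].tolist())
print([int(v) for v in V[148:242:2,248]])
print('boxcorner',cast(c,[(155,300),(140,262)],40).round(0))
```

```text
pad
[428.5, -241.4, 138.9, 85.0, 167.7] px (219, 111, 91, 137)
165 [55, 16, 19, 20, 49, 54, 55, 54, 56, 54, 56, 56, 57, 54, 53, 53, 56, 54, 53, 51, 54, 54, 55, 52, 54, 48, 52, 46, 43, 32, 16, 24, 19]
185 [94, 14, 19, 55, 69, 35, 24, 13, 21, 13, 25, 20, 18, 20, 21, 12, 19, 13, 22, 15, 14, 19, 20, 8, 22, 32, 71, 69, 60, 34, 18, 22, 18]
205 [129, 38, 18, 35, 70, 49, 22, 25, 19, 21, 36, 96, 92, 26, 59, 102, 63, 26, 94, 94, 28, 17, 11, 12, 22, 39, 73, 68, 56, 24, 19, 17, 17]
224 [135, 75, 15, 18, 60, 68, 64, 63, 52, 18, 24, 93, 95, 36, 58, 102, 68, 22, 94, 95, 30, 18, 31, 54, 55, 59, 72, 67, 57, 18, 20, 19, 24]
[18, 29, 22, 22, 21, 43, 46, 45, 51, 63, 71, 79, 80, 84, 82, 72, 18, 13, 14, 19, 18, 29, 22, 22, 29, 19, 24, 24, 33, 33, 29, 27, 26, 29, 26, 26, 23, 17, 24, 57, 54, 23, 20, 20, 20, 31, 59]
boxcorner [[ 516. -372.   40.]
 [ 472. -373.   40.]]
```

Run:
```python
from h import *
z=np.load('c3.npz'); c=[z[k] for k in z.files]
Q=cast(c,[(234.3,175),(235,222),(286.5,175),(285.2,222),(260,228.5),(260,165)],48)[:,:2]; print(Q.round(1))
for a,b in((0,1),(2,3)): d=Q[b]-Q[a]; print(np.degrees(np.arctan2(d[1],d[0])))
print(np.linalg.norm(Q[0]-Q[2]),np.linalg.norm(Q[4]-Q[5]))
print('mid edges',Q[:4].mean(0))
f=np.radians(167.7);u=-np.array([np.cos(f),np.sin(f)])
m=Q[:4].mean(0); m=m+u*(u@(Q[4]-m)-30); print(m); to(m[0],m[1],13,168.3)
```

```text
[[ 405.6 -260.4]
 [ 447.6 -270.4]
 [ 414.6 -216.7]
 [ 456.7 -226.4]
 [ 458.3 -249.9]
 [ 401.6 -237. ]]
-13.435700262068522
-12.91634877683093
44.608338851220154 58.11062836430388
mid edges [ 431.12429022 -243.4774006 ]
[ 429.04745533 -243.02457736]
turn 0.1 then x -0.0032 y -0.0196 z 0.1702
```

```bash
python3 -m handwheel '[[0,0,0.01,1.6],[-0.004,-0.019,0.03,0],[0,0,0.03,0],[0,0,0.03,0],[0,0,0.03,0],[0,0,0.022,0],[0,0,0.012,0],[0,0,0.006,0],[0,0,0,0]]'; python3 -m handwheel '[[0,0,0,0],[0,0,0,0],[0,0,0,0],[0,0,0,0],[0,0,0,0],[0,0,0,0]]' 0.03 50;  python3 -m handwheel '[[0,0,-0.01,0],[0,0,-0.03,0],[0,0,-0.04,0],[0,0,-0.03,0],[0,0,-0.01,0],[0,0,0,0],[0,0,0,0]]'; python3 -c "
from h import *
to(479.4,199.8,130,165.4)"
```

```text
time: 8.75
tool_pos: [429.1, -243.2, 12.9]
tcp_rot: [180.0, -0.0, 166.7]
ft_force: [0.2, -0.2, -0.1]
finger_gap: 85.2
grip_force: 0.0
time: 9.35
tool_pos: [430.2, -244.3, 14.6]
tcp_rot: [-180.0, 0.1, 166.7]
ft_force: [0.5, 0.9, 6.7]
finger_gap: 45.7
grip_force: 52.6
time: 10.05
tool_pos: [428.3, -243.1, 131.7]
tcp_rot: [180.0, -0.1, 166.7]
ft_force: [-0.0, 0.5, -2.8]
finger_gap: 45.4
grip_force: 51.9
turn 1.3 then x 0.0622 y 0.4415 z 0.0017
```

```bash
python3 -m handwheel '[[0,0.015,0,1.3],[0.005,0.035,0,0],[0.007,0.046,0,0],[0.007,0.048,0,0],[0.007,0.048,0,0],[0.007,0.048,0,0],[0.007,0.048,0,0],[0.007,0.048,0,0],[0.007,0.046,0,0],[0.006,0.036,0,0]]';python3 -m handwheel '[[0.002,0.0235,0,0],[0,0,0,0],[0,0,0,0],[0,0,0,0]]'; python3 -c "
from h import *
to(479.4,199.8,20,165.4)"
```

```text
time: 11.05
tool_pos: [474.0, 178.3, 130.5]
tcp_rot: [-179.9, -0.2, 165.5]
ft_force: [1.1, -0.3, -2.0]
finger_gap: 45.3
grip_force: 52.0
time: 11.45
tool_pos: [478.9, 198.2, 131.7]
tcp_rot: [-179.9, -0.1, 165.4]
ft_force: [0.2, 0.1, -2.9]
finger_gap: 45.3
grip_force: 52.2
turn 0.0 then x -0.0001 y 0.0016 z 0.1117
```

```bash
python3 -m handwheel '[[0,0.0013,0.02,0],[0,0,0.03,0],[0,0,0.03,0],[0,0,0.02,0],[0,0,0.01,0],[0,0,0,0],[0,0,0,0]]';python3 -m handwheel '[[0,0,0.002,0],[0,0,0.002,0],[0,0,0,0]]'
```

```text
time: 12.15
tool_pos: [480.8, 200.3, 24.1]
tcp_rot: [180.0, 0.0, 165.4]
ft_force: [-0.4, -0.1, -2.1]
finger_gap: 45.3
grip_force: 52.2
time: 12.45
tool_pos: [480.5, 200.7, 19.7]
tcp_rot: [180.0, 0.0, 165.4]
ft_force: [-0.6, 0.4, -1.6]
finger_gap: 45.6
grip_force: 52.2
```

```bash
python3 -m handwheel '[[0,0,0.001,0],[0,0,0,0]]'
```

```text
time: 12.65
tool_pos: [480.2, 200.6, 18.3]
tcp_rot: [-180.0, 0.0, 165.4]
ft_force: [-0.5, -0.5, -1.8]
finger_gap: 45.7
grip_force: 52.2
```

```bash
python3 -m handwheel '[[0,0,0.002,0],[0,0,0,0]]';python3 -m handwheel '[[0,0,0.001,0],[0,0,0,0]]'
```

```text
time: 12.85
tool_pos: [479.9, 200.5, 16.0]
tcp_rot: [-180.0, -0.0, 165.4]
ft_force: [0.1, -0.1, -2.7]
finger_gap: 45.1
grip_force: 52.2
time: 13.05
tool_pos: [480.0, 200.6, 15.1]
tcp_rot: [-180.0, -0.0, 165.4]
ft_force: [-0.4, -0.5, -2.6]
finger_gap: 45.5
grip_force: 52.2
```

```bash
python3 -m handwheel '[[0,0,0.001,0],[0,0,0,0]]';python3 -m handwheel '[[0,0,0.0005,0],[0,0,0,0]]'
```

```text
time: 13.25
tool_pos: [480.4, 200.7, 14.7]
tcp_rot: [180.0, 0.0, 165.4]
ft_force: [-1.2, -0.3, 3.0]
finger_gap: 45.5
grip_force: 52.7
time: 13.45
tool_pos: [480.4, 200.7, 14.6]
tcp_rot: [180.0, 0.0, 165.4]
ft_force: [-4.8, -1.9, 7.7]
finger_gap: 45.0
grip_force: 53.5
```

```bash
python3 -m handwheel '[[0,0,-0.0005,0],[0,0,0,0],[0,0,0,0],[0,0,0,0],[0,0,0,0],[0,0,0,0]]' 0.0854; python3 -m handwheel '[[0,0,-0.01,0],[0,0,-0.03,0],[0,0,-0.04,0],[0,0,-0.04,0],[0,0,-0.02,0],[0,0,0,0],[0,0,0,0]]'
python3 - <<'E'
from h import *
c=cam('wrist'); print(pose()[1]); np.savez('c4.npz',*[np.array(v) for v in c])
im=r.snapshot('wrist'); cv2.imwrite('pics/w4.png',im[:,:,::-1])
cv2.imwrite('pics/w4c.png',cv2.resize(im[100:260,180:400,::-1],None,fx=3.6,fy=3.6))
to(463,-12,130,168.3)
E
```

```text
time: 14.05
tool_pos: [480.2, 200.6, 14.2]
tcp_rot: [-180.0, 0.0, 165.4]
ft_force: [0.5, 0.7, -0.6]
finger_gap: 85.2
grip_force: 0.0
time: 14.75
tool_pos: [480.5, 200.7, 155.0]
tcp_rot: [180.0, 0.1, 165.4]
ft_force: [-0.1, 0.0, -1.2]
finger_gap: 85.3
grip_force: 0.0
[480.5 200.7 155. ]
turn -2.9 then x -0.0267 y -0.2114 z 0.0238
```

View pics/w4c.png

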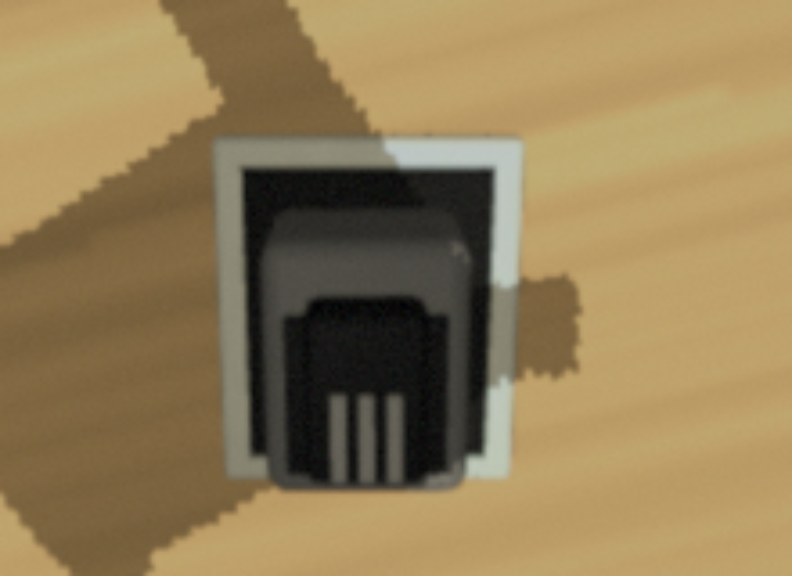

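The small pack stands square on its pad with black inset visible on three sides. Its far end hides the rest, so I check by numbers.

Run:
```python
from h import *
z=np.load('c4.npz'); c=[z[k] for k in z.files]
px=lambda x,y:(180+x/3.6,100+y/3.6)
f=np.radians(165.4);T=np.array([[np.cos(f),np.sin(f)],[-np.sin(f),np.cos(f)]])
o=np.array([479.4,199.8])
for n,p,zz in[('inset L',px(248,320),6),('inset R',px(489,320),6),('inset near',px(365,168),6),('pack near bottom',px(365,208),6),('pack top L',px(264,320),48),('pack top R',px(471,320),48),('pack top L2',px(270,460),48),('R2',px(466,460),48),('pack far top',px(365,489),48),('white near',px(365,138),6)]:
    print(n,(T@(cast(c,[p],zz)[0,:2]-o)).round(1))
```

```text
inset L [-1.2 29.4]
inset R [ -1.2 -31.5]
inset near [37.1 -0.2]
pack near bottom [27.3 -0.2]
pack top L [10.8 21.6]
pack top R [ 10.8 -23.1]
pack top L2 [-21.9  21.2]
R2 [-21.9 -22.9]
pack far top [-29.   -0.2]
white near [44.3 -0.2]
```

Small pack is centred to within about 1 mm. Back to the big pack.

```bash
python3 -m handwheel '[[0,-0.015,0,-2.9],[-0.006,-0.04,0,0],[-0.006,-0.045,0,0],[-0.006,-0.045,0,0],[-0.006,-0.04,0,0],[-0.0025,-0.0265,0.01,0],[0,0,0.02,0],[0,0,0.02,0],[0,0,0,0],[0,0,0,0]]'; python3 -c "
from h import *
to(463.3,-12.7,8.5,168.3)"
```

```text
time: 15.8
tool_pos: [461.4, -11.5, 103.2]
tcp_rot: [-180.0, -0.2, 168.3]
ft_force: [1.3, -0.2, 1.1]
finger_gap: 85.7
grip_force: 0.0
turn 0.0 then x -0.0021 y -0.0008 z 0.0947
```

```bash
python3 -m handwheel '[[-0.001,-0.0008,0.02,0],[0,0,0.03,0],[0,0,0.025,0],[0,0,0.014,0],[0,0,0.005,0],[0,0,0,0]]'; python3 -m handwheel '[[0,0,0,0],[0,0,0,0],[0,0,0,0],[0,0,0,0],[0,0,0,0],[0,0,0,0]]' 0.04 60;  python3 -m handwheel '[[0,0,-0.01,0],[0,0,-0.03,0],[0,0,-0.04,0],[0,0,-0.03,0],[0,0,-0.01,0],[0,0,0,0],[0,0,0,0]]'; python3 -c "
from h import *
to(428.5,-241.4,130,167.7)"
```

```text
time: 16.4
tool_pos: [463.5, -12.5, 10.5]
tcp_rot: [-180.0, -0.0, 168.4]
ft_force: [-0.3, 0.7, 0.1]
finger_gap: 85.1
grip_force: 0.0
time: 17.0
tool_pos: [464.8, -12.9, 11.9]
tcp_rot: [180.0, 0.2, 168.3]
ft_force: [-0.7, -0.2, 5.6]
finger_gap: 55.3
grip_force: 65.1
time: 17.7
tool_pos: [462.2, -12.6, 128.5]
tcp_rot: [-180.0, -0.1, 168.3]
ft_force: [-1.6, -0.2, -6.9]
finger_gap: 55.1
grip_force: 67.0
turn 0.6 then x -0.0158 y -0.2308 z -0.0015
```

```bash
python3 -m handwheel '[[0,-0.015,0,0.6],[-0.002,-0.035,0,0],[-0.003,-0.045,0,0],[-0.003,-0.045,0,0],[-0.003,-0.045,0,0],[-0.003,-0.03,0,0],[-0.001,-0.015,0,0],[0,0,0.02,0],[0,0,0.03,0],[0,0,0.03,0]]'; python3 -m handwheel '[[0,0,0.015,0],[0,0,0.005,0],[0,0,0,0],[0,0,0,0]]'; python3 -c "
from h import *
to(428.5,-241.4,18,167.7)"
```

```text
time: 18.7
tool_pos: [428.5, -239.7, 47.7]
tcp_rot: [179.9, -0.1, 167.7]
ft_force: [1.1, -0.7, -7.4]
finger_gap: 55.4
grip_force: 67.2
time: 19.1
tool_pos: [429.8, -240.7, 30.7]
tcp_rot: [-180.0, 0.0, 167.8]
ft_force: [-0.0, 0.3, -6.3]
finger_gap: 55.1
grip_force: 66.8
turn 0.1 then x 0.0011 y -0.0010 z 0.0127
```

```bash
python3 -m handwheel '[[0.001,-0.001,0.005,0],[0,0,0.003,0],[0,0,0.002,0],[0,0,0,0]]'; python3 -m handwheel '[[0,0,0.001,0],[0,0,0,0]]'; python3 -m handwheel '[[0,0,0.001,0],[0,0,0,0]]'
```

```text
time: 19.5
tool_pos: [428.0, -241.4, 20.1]
tcp_rot: [180.0, -0.0, 167.7]
ft_force: [0.3, 0.4, -6.7]
finger_gap: 55.1
grip_force: 67.1
time: 19.7
tool_pos: [428.3, -241.5, 19.3]
tcp_rot: [-180.0, 0.0, 167.7]
ft_force: [-0.0, 0.3, -6.2]
finger_gap: 55.6
grip_force: 67.1
time: 19.9
tool_pos: [428.2, -241.4, 18.2]
tcp_rot: [180.0, -0.0, 167.7]
ft_force: [-0.9, 0.0, -6.4]
finger_gap: 55.3
grip_force: 67.1
```

```bash
python3 -m handwheel '[[0,0,0.001,0],[0,0,0,0]]'; python3 -m handwheel '[[0,0,0.0005,0],[0,0,0,0]]'; python3 -m handwheel '[[0,0,0.0005,0],[0,0,0,0]]'
```

```text
time: 20.1
tool_pos: [428.3, -241.5, 17.9]
tcp_rot: [-180.0, -0.0, 167.7]
ft_force: [-4.9, 2.1, 2.6]
finger_gap: 55.3
grip_force: 67.8
time: 20.3
tool_pos: [428.3, -241.6, 17.9]
tcp_rot: [-180.0, -0.0, 167.7]
ft_force: [-6.8, 4.4, 7.8]
finger_gap: 55.5
grip_force: 69.0
time: 20.5
tool_pos: [428.3, -241.5, 17.9]
tcp_rot: [-180.0, -0.0, 167.7]
ft_force: [-9.7, 6.8, 14.7]
finger_gap: 54.7
grip_force: 69.7
```

```bash
python3 -m handwheel '[[0,0,-0.001,0],[0,0,0,0],[0,0,0,0],[0,0,0,0],[0,0,0,0],[0,0,0,0]]' 0.0854; python3 -m handwheel '[[0,0,-0.01,0],[0,0,-0.03,0],[0,0,-0.04,0],[0,0,-0.04,0],[0,0,-0.04,0],[0,0,-0.01,0],[0,0,0,0],[0,0,0,0]]'
python3 - <<'E'
from h import *
c=cam('wrist'); print(pose()[1]); np.savez('c5.npz',*[np.array(v) for v in c])
im=r.snapshot('wrist'); cv2.imwrite('pics/w5.png',im[:,:,::-1])
cv2.imwrite('pics/w5c.png',cv2.resize(im[90:270,170:410,::-1],None,fx=3.3,fy=3.3))
to(655,-35,185,167.7)
E
```

```text
time: 21.1
tool_pos: [428.2, -241.4, 17.2]
tcp_rot: [180.0, -0.0, 167.7]
ft_force: [-0.6, -0.3, 0.1]
finger_gap: 85.4
grip_force: 0.0
time: 21.9
tool_pos: [427.8, -241.2, 186.5]
tcp_rot: [180.0, -0.1, 167.7]
ft_force: [-0.8, 0.1, -1.3]
finger_gap: 85.3
grip_force: 0.0
[ 427.8 -241.2  186.5]
turn 0.0 then x -0.1785 y 0.2496 z 0.0006
```

View pics/w5c.png

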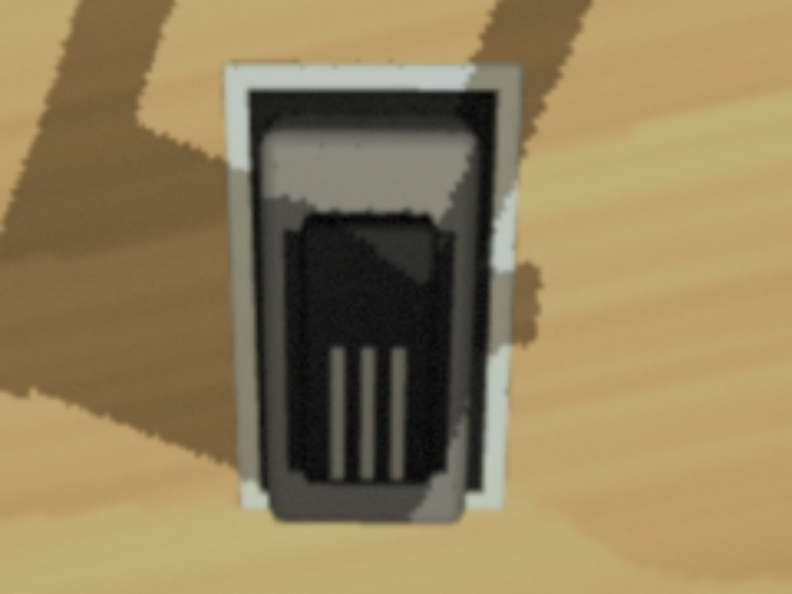

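The big pack stands square, with black inset visible on the left, right and near sides. I check its far end by numbers and go above the dial.

```bash
python3 - <<'E'
from h import *
z=np.load('c5.npz'); c=[z[k] for k in z.files]
px=lambda x,y:(170+x/3.3,90+y/3.3)
f=np.radians(167.7);T=np.array([[np.cos(f),np.sin(f)],[-np.sin(f),np.cos(f)]])
o=np.array([428.5,-241.4])
for n,p,zz in[('inset L',px(255,300),6),('inset R',px(490,300),6),('inset near',px(365,92),6),('pack near top',px(365,127),52),('L',px(263,200),52),('R',px(477,200),52),('L2',px(270,480),52),('R2',px(466,480),52),('pack far top',px(365,521),52),('white near',px(365,66),6)]:
    print(n,(T@(cast(c,[p],zz)[0,:2]-o)).round(1))
E
python3 -m handwheel '[[-0.008,0.01,0,0],[-0.02,0.028,0,0],[-0.026,0.036,0,0],[-0.027,0.038,0,0],[-0.027,0.038,0,0],[-0.026,0.036,0,0],[-0.024,0.034,0,0],[-0.0205,0.03,0,0],[0,0,0,0],[0,0,0,0]]'
python3 - <<'E'
from h import *
c=cam('wrist'); print(pose()[1],pose()[5]); np.savez('c6.npz',*[np.array(v) for v in c])
im=r.snapshot('wrist'); cv2.imwrite('pics/w6.png',im[:,:,::-1])
E
```

```text
inset L [-0.  35.1]
inset R [  0.  -36.1]
inset near [61.2  1.7]
pack near top [55.9  1.6]
L [37.9 27.3]
R [ 37.9 -26.7]
L2 [-39.   27.7]
R2 [-39.  -26.1]
pack far top [-51.5   1.6]
white near [68.3  1.7]
time: 22.95
tool_pos: [655.4, -33.3, 184.8]
tcp_rot: [-180.0, -0.2, 167.9]
ft_force: [0.5, -0.5, -0.5]
finger_gap: 85.4
grip_force: 0.0
[655.4 -33.3 184.8] [ -7.4  17.6  78.5  -0.   84.1 -85.2]
```

View pics/w6.png

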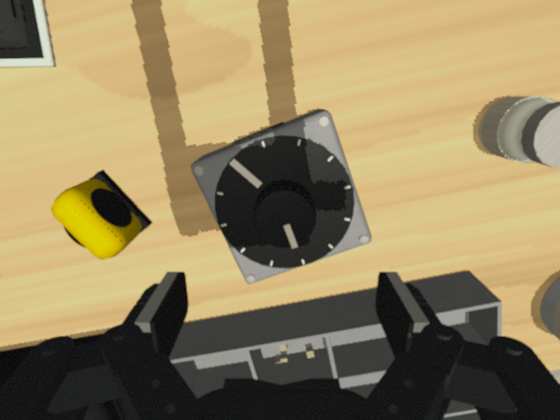

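The dial's knob is at about (285,208), with its pointer line running (287,225)→(295,248). The broad mark runs (231,161)→(260,187). The tape (100,215) and jar (500,130) are clear of the gripper.

```bash
cat > d.py <<'E'
from h import *
import sys
def dial(name,cn,axis=None,far=None):
    z=np.load(cn); c=[z[k] for k in z.files]; im=cv2.imread(name); H,S,V=cv2.split(cv2.cvtColor(im,cv2.COLOR_BGR2HSV))
    m=((S<60)&(V>110)).astype(np.uint8)
    n,lab,st,ce=cv2.connectedComponentsWithStats(m)
    A=cast(c,[proj(c,[[*axis,45]])[0]],45)[0,:2]
    for i in range(1,n):
        if st[i,4]<12: continue
        g=cast(c,[ce[i]],45)[0,:2]-axis
        if np.hypot(*g)>62: continue
        P=np.argwhere(lab==i)[:,::-1]
        for zz in(45,81):
            Q=cast(c,P,zz)[:,:2]; mu=Q.mean(0); w,v=np.linalg.eigh(np.cov(Q.T)); d=v[:,1]; d=d*np.sign(d@(mu-axis)); L=np.sqrt(12*w[::-1])
            off=np.cross(d,axis-mu)
            print(i,st[i,4],ce[i].round(),'z',zz,'c',mu.round(1),'rad %.1f'%np.hypot(*(mu-axis)),'ang from axis %.1f'%np.degrees(np.arctan2(*(mu-axis)[::-1])),'line %.1f'%np.degrees(np.arctan2(*d[::-1])),'LW',L.round(1),'off %.1f'%off)
if __name__=='__main__':
    z=np.load('c6.npz'); c=[z[k] for k in z.files]
    Q=cast(c,[(193,168),(326,111),(370,240),(249,282)],45)[:,:2]; print(Q.round(1),Q.mean(0))
    dial('pics/w6.png','c6.npz',Q.mean(0))
E
python3 -W ignore d.py
```

```text
[[ 617.9 -104.6]
 [ 595.3   15.8]
 [ 717.8   36.3]
 [ 737.5  -84.4]] [667.10741813 -34.20672812]
11 2166 [338. 179.] z 45 c [656.6  16.4] rad 51.7 ang from axis 101.7 line -173.6 LW [164.8  31.5] off 51.5
11 2166 [338. 179.] z 81 c [646.2  12.2] rad 50.9 ang from axis 114.3 line -173.6 LW [143.8  27.5] off 48.4
13 13 [299. 142.] z 45 c [615.3 -10.9] rad 56.8 ang from axis 155.8 line 155.3 LW [5.3 1.8] off -0.5
13 13 [299. 142.] z 81 c [610.1 -11.6] rad 61.3 ang from axis 158.4 line 155.3 LW [4.6 1.5] off -3.3
14 20 [263. 143.] z 45 c [610.1 -40.7] rad 57.4 ang from axis -173.5 line -166.8 LW [5.1 2.8] off 6.6
14 20 [263. 143.] z 81 c [605.6 -37.7] rad 61.7 ang from axis -176.8 line -166.8 LW [4.4 2.4] off 10.6
15 24 [330. 158.] z 45 c [634.5  12.3] rad 56.8 ang from axis 125.0 line 120.6 LW [5.9 3. ] off -4.4
15 24 [330. 158.] z 81 c [626.9   8.6] rad 58.8 ang from axis 133.2 line 120.6 LW [5.1 2.6] off -12.9
16 280 [245. 173.] z 45 c [631.8 -61.4] rad 44.5 ang from axis -142.4 line -144.5 LW [32.5  6.6] off -1.6
16 280 [245. 173.] z 81 c [624.5 -55.7] rad 47.7 ang from axis -153.2 line -144.5 LW [28.4  5.8] off 7.2
18 19 [348. 187.] z 45 c [662.6  23.6] rad 58.0 ang from axis 94.5 line 99.6 LW [5.1 3. ] off 5.2
18 19 [348. 187.] z 81 c [651.4  18.5] rad 55.0 ang from axis 106.6 line 99.6 LW [4.5 2.6] off -6.7
19 13 [220. 193.] z 45 c [644.5 -88. ] rad 58.4 ang from axis -112.7 line -115.3 LW [4.8 2.2] off -2.6
19 13 [220. 193.] z 81 c [635.6 -78.9] rad 54.7 ang from axis -125.1 line -115.3 LW [4.2 1.9] off 9.4
21 165 [290. 236.] z 45 c [698.1 -35.3] rad 31.1 ang from axis -2.0 line 7.1 LW [25.   6.2] off 4.9
21 165 [290. 236.] z 81 c [682.4 -32.9] rad 15.4 ang from axis 4.7 line 7.1 LW [21.8  5.4] off 0.6
23 20 [303. 261.] z 45 c [726.4 -29.1] rad 59.5 ang from axis 4.9 line 2.6 LW [6.4 3.2] off -2.4
23 20 [303. 261.] z 81 c [707.1 -27.6] rad 40.5 ang from axis 9.4 line 2.6 LW [5.6 2.8] off -4.8
```

```bash
python3 -m handwheel '[[-0.006,0.001,0.02,0],[-0.006,0.0014,0.03,0],[0,0,0.03,0],[0,0,0.025,0],[0,0,0.015,0],[0,0,0.01,0],[0,0,0,0],[0,0,0,0]]';  python3 -c "
from h import *
to(667.7,-33.5,54,167.8)"
```

```text
time: 23.8
tool_pos: [668.7, -35.6, 58.6]
tcp_rot: [180.0, 0.1, 167.7]
ft_force: [-0.2, 0.1, 0.4]
finger_gap: 85.2
grip_force: 0.0
turn -0.1 then x 0.0014 y 0.0018 z 0.0046
```

```bash
python3 -m handwheel '[[0.001,0.0015,0.0035,0],[0,0,0,0]]';  python3 -m handwheel '[[0,0,0,0],[0,0,0,0],[0,0,0,0],[0,0,0,0],[0,0,0,0],[0,0,0,0]]' 0.03 40
```

```text
time: 24.0
tool_pos: [667.9, -33.4, 54.7]
tcp_rot: [180.0, 0.1, 167.7]
ft_force: [0.1, -0.0, -0.2]
finger_gap: 85.6
grip_force: 0.0
time: 24.6
tool_pos: [667.6, -33.7, 54.4]
tcp_rot: [-180.0, 0.0, 167.7]
ft_force: [-3.1, -0.0, 5.5]
finger_gap: 48.7
grip_force: 41.4
```

```bash
python3 -m handwheel '[[0,0,0,3],[0,0,0,8],[0,0,0,8],[0,0,0,8],[0,0,0,8],[0,0,0,8],[0,0,0,8],[0,0,0,0]]';  python3 -m handwheel '[[0,0,0,8],[0,0,0,8],[0,0,0,8],[0,0,0,8],[0,0,0,8],[0,0,0,8],[0,0,0,8],[0,0,0,8],[0,0,0,0]]'
```

```text
time: 25.4
tool_pos: [667.5, -33.6, 54.4]
tcp_rot: [180.0, 0.0, 116.4]
ft_force: [-2.6, -0.6, 5.7]
finger_gap: 48.5
grip_force: 41.7
time: 26.3
tool_pos: [667.6, -33.6, 54.4]
tcp_rot: [180.0, -0.0, 52.4]
ft_force: [-1.8, -0.4, 5.1]
finger_gap: 48.8
grip_force: 41.7
```

```bash
python3 -m handwheel '[[0,0,0,8],[0,0,0,8],[0,0,0,8],[0,0,0,5],[0,0,0,0]]';  python3 -m handwheel '[[0,0,0,0],[0,0,0,0],[0,0,0,0],[0,0,0,0],[0,0,0,0]]' 0.0854; python3 -m handwheel '[[0,0,-0.01,0],[0,0,-0.03,0],[0,0,-0.04,0],[0,0,-0.04,0],[0,0,-0.01,0],[0,0,0,0],[0,0,0,0]]'
python3 - <<'E'
from h import *
c=cam('wrist'); print(pose()[1:3]); np.savez('c7.npz',*[np.array(v) for v in c])
im=r.snapshot('wrist'); cv2.imwrite('pics/w7.png',im[:,:,::-1])
E
python3 -W ignore -c "
from d import *
dial('pics/w7.png','c7.npz',np.array([667.7,-33.7]))"
```

```text
time: 26.8
tool_pos: [667.6, -33.7, 54.4]
tcp_rot: [180.0, -0.0, 23.5]
ft_force: [-2.2, -0.7, 4.9]
finger_gap: 48.7
grip_force: 41.7
time: 27.3
tool_pos: [667.3, -33.6, 53.7]
tcp_rot: [-180.0, 0.0, 23.7]
ft_force: [0.3, 0.3, -0.1]
finger_gap: 85.1
grip_force: 0.0
time: 28.0
tool_pos: [666.9, -33.5, 183.1]
tcp_rot: [-180.0, 0.0, 23.7]
ft_force: [0.5, -0.7, -1.0]
finger_gap: 85.7
grip_force: 0.0
[array([666.9, -33.5, 183.1]), array([-180. ,    0. ,   23.7])]
14 2770 [289. 133.] z 45 c [717.  -20.3] rad 51.1 ang from axis 15.2 line 102.1 LW [167.   38.8] off 51.0
14 2770 [289. 133.] z 81 c [720.4 -17.8] rad 55.0 ang from axis 16.7 line 102.1 LW [145.5  33.8] off 54.9
15 24 [267. 127.] z 45 c [714.8  -1. ] rad 57.3 ang from axis 34.8 line 34.8 LW [5.9 2.8] off -0.0
15 24 [267. 127.] z 81 c [718.5  -1. ] rad 60.4 ang from axis 32.8 line 34.8 LW [5.1 2.4] off 2.1
16 25 [304. 128.] z 45 c [725.7 -29.1] rad 58.1 ang from axis 4.5 line 2.8 LW [5.9 2.8] off -1.7
16 25 [304. 128.] z 81 c [727.9 -25.5] rad 60.8 ang from axis 7.8 line 2.8 LW [5.2 2.5] off -5.2
17 23 [235. 143.] z 45 c [691.4  18.
[... 275 characters left out ...]
48.] z 81 c [723.6 -51.5] rad 58.7 ang from axis -17.6 line -26.1 LW [5.1 2.5] off -8.6
19 19 [217. 173.] z 45 c [661.8  23.2] rad 57.2 ang from axis 95.9 line 95.3 LW [5.2 2.8] off -0.6
19 19 [217. 173.] z 81 c [672.3  20.1] rad 54.0 ang from axis 85.1 line 95.3 LW [4.6 2.4] off 9.5
24 432 [293. 241.] z 45 c [629.4 -63.1] rad 48.3 ang from axis -142.5 line -139.2 LW [60.5 14.5] off 2.8
24 432 [293. 241.] z 81 c [644.1 -55.1] rad 31.9 ang from axis -137.8 line -139.2 LW [52.7 12.6] off -0.8
28 17 [263. 250.] z 45 c [609.5 -40.7] rad 58.6 ang from axis -173.1 line -175.9 LW [5.8 2.8] off -2.8
28 17 [263. 250.] z 81 c [626.7 -35.6] rad 41.0 ang from axis -177.3 line -175.9 LW [5.1 2.5] off 1.0
```

View pics/w7.png

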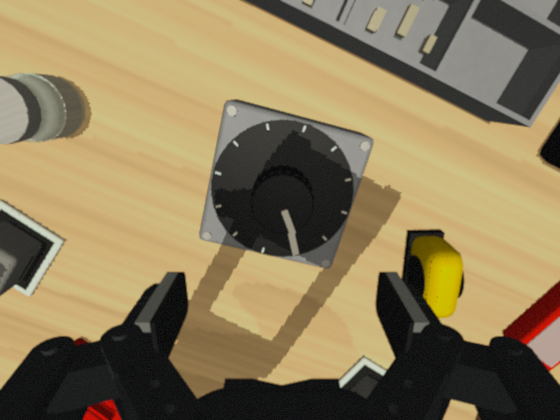

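The pointer (282,210)→(291,231) now almost meets the broad mark (292,233)→(298,256), with a slight bend between them. I separate the two to measure it.

Run:
```python
from h import *
z=np.load('c7.npz'); c=[z[k] for k in z.files]; im=cv2.imread('pics/w7.png'); H,S,V=cv2.split(cv2.cvtColor(im,cv2.COLOR_BGR2HSV))
m=(S<60)&(V>110); rows=[]
for y in range(206,260):
    x=[k for k in range(276,303) if m[y,k]]
    if x: rows.append((y,np.mean(x),len(x)))
print([(y,round(float(x),1),n) for y,x,n in rows])
ax=np.array([667.7,-33.7]); print('axis px',proj(c,[[*ax,45],[*ax,81]]).round(1))
def fit(lo,hi,zz):
    e=[(x,y) for y,x,n in rows if lo<=y<=hi]; Q=cast(c,e,zz)[:,:2]; v=cv2.fitLine(Q.astype(np.float32),cv2.DIST_HUBER,0,.01,.01).ravel(); mu=Q.mean(0)
    d=v[:2]*np.sign(v[:2]@(mu-ax)); print(lo,hi,'line %.1f axis %.1f rad %.1f'%(np.degrees(np.arctan2(d[1],d[0])),np.degrees(np.arctan2(*(mu-ax)[::-1])),np.hypot(*(mu-ax))))
fit(211,229,81); fit(236,252,45)
Q=cast(c,[(x,y) for y,x,n in rows],81)[:,:2]; print(np.hypot(*(Q-ax).T).round(0))
```

```text
[(210, 285.5, 4), (211, 284.5, 6), (212, 284.5, 6), (213, 285.0, 7), (214, 285.0, 7), (215, 285.0, 7), (216, 286.0, 7), (217, 286.0, 7), (218, 287.0, 7), (219, 287.0, 7), (220, 287.0, 7), (221, 288.0, 7), (222, 288.0, 7), (223, 288.5, 6), (224, 289.0, 7), (225, 289.0, 7), (226, 290.0, 7), (227, 290.0, 7), (228, 290.5, 6), (229, 291.0, 7), (230, 291.0, 7), (231, 291.5, 6), (232, 292.0, 7), (233, 291.5, 6), (234, 291.0, 7), (235, 291.0, 7), (236, 291.5, 6), (237, 292.0, 7), (238, 292.0, 7), (239, 292.0, 7), (240, 292.5, 6), (241, 292.5, 6), (242, 293.0, 7), (243, 293.0, 7), (244, 293.0, 7), (245, 293.5, 6), (246, 293.5, 6), (247, 294.0, 7), (248, 294.0, 7), (249, 294.5, 6), (250, 294.5, 6), (251, 295.0, 7), (252, 295.0, 7), (253, 295.5, 6), (254, 295.0, 5), (255, 295.5, 6), (256, 296.5, 10), (257, 291.0, 23), (258, 293.0, 19), (259, 295.0, 15)]
axis px [[280.7 192. ]
 [280.6 205.2]]
211 229 line -137.1 axis -132.8 rad 13.5
236 252 line -144.5 axis -143.2 rad 51.5
[ 5.  6.  6.  7.  8.  9. 10. 11. 12. 13. 13. 14. 15. 16. 17. 18. 19. 20.
 21. 22. 22. 23. 24. 25. 26. 27. 27. 28. 29. 30. 31. 32. 33. 34. 35. 36.
 36. 37. 38. 39. 40. 41. 42. 43. 44. 45. 46. 46. 47. 48.]
```

Line directions: pointer −137°, the same as in the first view less the 144° turned, and mark −144°. So 7° are left. I grip afresh and turn.

```bash
python3 -m handwheel '[[0,0,0.02,0],[0,0,0.04,0],[0,0,0.035,0],[0,0,0.02,0],[0,0,0.01,0],[0,0,0.005,0],[0,0,0,0],[0,0,0,0]]';  python3 -m handwheel '[[0,0,0,0],[0,0,0,0],[0,0,0,0],[0,0,0,0],[0,0,0,0],[0,0,0,0]]' 0.03 40; python3 -m handwheel '[[0,0,0,3],[0,0,0,4],[0,0,0,0],[0,0,0,0]]'; python3 -m handwheel '[[0,0,0,0],[0,0,0,0],[0,0,0,0],[0,0,0,0],[0,0,0,0]]' 0.0854; python3 -m handwheel '[[0,0,-0.01,0],[0,0,-0.03,0],[0,0,-0.04,0],[0,0,-0.04,0],[0,0,-0.01,0],[0,0,0,0],[0,0,0,0]]'
python3 - <<'E'
from h import *
c=cam('wrist'); print(pose()[1:3]); np.savez('c8.npz',*[np.array(v) for v in c])
im=r.snapshot('wrist'); cv2.imwrite('pics/w8.png',im[:,:,::-1])
H,S,V=cv2.split(cv2.cvtColor(im,cv2.COLOR_RGB2HSV))
m=(S<60)&(V>110); rows=[]
for y in range(206,256):
    x=[k for k in range(272,303) if m[y,k]]
    if x: rows.append((y,np.mean(x),len(x)))
print([(y,round(float(x),1)) for y,x,n in rows][::3])
ax=np.array([667.7,-33.7])
def fit(lo,hi,zz):
    e=[(x,y) for y,x,n in rows if lo<=y<=hi]; Q=cast(c,e,zz)[:,:2]; v=cv2.fitLine(Q.astype(np.float32),cv2.DIST_HUBER,0,.01,.01).ravel(); mu=Q.mean(0)
    d=v[:2]*np.sign(v[:2]@(mu-ax)); print(lo,hi,'line %.1f axis %.1f'%(np.degrees(np.arctan2(d[1],d[0])),np.degrees(np.arctan2(*(mu-ax)[::-1]))))
fit(211,229,81); fit(236,252,45)
E
```

```text
time: 28.85
tool_pos: [668.3, -33.7, 55.2]
tcp_rot: [179.9, -0.1, 23.7]
ft_force: [0.6, 0.2, 0.4]
finger_gap: 85.2
grip_force: 0.0
time: 29.45
tool_pos: [668.0, -33.5, 55.1]
tcp_rot: [180.0, -0.1, 23.7]
ft_force: [-2.5, 1.0, 6.2]
finger_gap: 48.9
grip_force: 41.0
time: 29.85
tool_pos: [668.0, -33.6, 55.1]
tcp_rot: [180.0, -0.1, 16.7]
ft_force: [-1.7, 0.8, 7.2]
finger_gap: 48.9
grip_force: 41.1
time: 30.35
tool_pos: [667.2, -33.6, 53.6]
tcp_rot: [-180.0, 0.0, 16.7]
ft_force: [0.5, 0.7, -0.0]
finger_gap: 85.6
grip_force: 0.0
time: 31.05
tool_pos: [666.9, -33.5, 183.1]
tcp_rot: [-180.0, 0.0, 16.7]
ft_force: [-0.2, -0.4, -0.1]
finger_gap: 85.0
grip_force: 0.0
[array([666.9, -33.5, 183.1]), array([-180. ,    0. ,   16.7])]
[(210, 285.5), (213, 285.0), (216, 286.0), (219, 287.0), (222, 288.0), (225, 289.0), (228, 290.5), (231, 294.0), (234, 295.3), (237, 298.0), (240, 299.0), (243, 299.5), (246, 300.0), (249, 300.5), (252, 301.0), (255, 299.0)]
211 229 line -144.1 axis -139.4
236 252 line -151.2 axis -144.1
```

Run:
```python
from h import *
z=np.load('c8.npz'); c=[z[k] for k in z.files]; im=cv2.imread('pics/w8.png'); H,S,V=cv2.split(cv2.cvtColor(im,cv2.COLOR_BGR2HSV))
m=(S<60)&(V>110); 
n,lab,st,ce=cv2.connectedComponentsWithStats(m.astype(np.uint8))
rows=[]
for y in range(206,262):
    x=[k for k in range(272,318) if m[y,k]]
    if x: rows.append((y,np.mean(x),len(x)))
print([(y,round(float(x),1),k) for y,x,k in rows][18:])
ax=np.array([667.7,-33.7])
def fit(lo,hi,zz):
    e=[(x,y) for y,x,n in rows if lo<=y<=hi]; Q=cast(c,e,zz)[:,:2]; v=cv2.fitLine(Q.astype(np.float32),cv2.DIST_HUBER,0,.01,.01).ravel(); mu=Q.mean(0)
    d=v[:2]*np.sign(v[:2]@(mu-ax)); print(lo,hi,'line %.1f axis %.1f'%(np.degrees(np.arctan2(d[1],d[0])),np.degrees(np.arctan2(*(mu-ax)[::-1]))))
fit(211,229,81); fit(236,248,45)
t=r.snapshot('top'); print(pose()[0])
```

```text
[(228, 290.5, 6), (229, 291.0, 7), (230, 292.4, 9), (231, 294.0, 11), (232, 294.0, 11), (233, 294.0, 11), (234, 295.3, 10), (235, 297.0, 7), (236, 297.0, 7), (237, 298.0, 7), (238, 298.0, 7), (239, 298.0, 7), (240, 299.0, 7), (241, 299.0, 7), (242, 299.0, 7), (243, 300.0, 7), (244, 300.0, 7), (245, 301.0, 7), (246, 301.0, 7), (247, 301.0, 7), (248, 302.0, 7), (249, 302.0, 7), (250, 302.0, 7), (251, 302.5, 6), (252, 302.0, 5), (253, 303.6, 7), (254, 305.5, 12), (255, 304.5, 18), (256, 303.0, 21), (257, 303.0, 25), (258, 307.5, 20), (259, 312.0, 11), (260, 316.0, 3)]
211 229 line -144.1 axis -139.4
236 248 line -142.9 axis -143.3
31.2
```

The pointer lies at −144° to −142.5° and the mark at −143° to −144°, so they meet well within the mark's width. Both packs were checked standing square after release, and the gripper is clear above everything.

```bash
python3 -c "
from bench import r
print(r.hand_in())"
```

```text
the job is handed in; nothing more can be done
None
```

I handed the job in at about 31 s: both packs stand square inside their own insets, about 1–2 mm off centre by the wrist camera, and the dial pointer is within about 1.5° of the long, broad mark. I did not take a last overall look at the bystanders, but nothing showed the gripper touching any.

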